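# Lay up the bonding caddy

## Robot

A 6-joint arm with a two-finger parallel gripper is mounted at the origin on a cart in front of the work surface, level with it; the furniture and walls round the work are solid. World frame = base frame: x ahead of the robot, y to its left, z up, the work surface at z = 0. Lengths are in m, angles in rad, forces in N, time in s.
With the tool pointing down it reaches from about 0.35 to 0.85 m from the base axis. Payload 8.1 kg.
Tool frame: the origin (TCP) lies at the very end of the fingers, on their centre line; the grasp point (between the pads) lies 19 mm behind it; z points along the fingers, y is the line along which they close (so a half turn about z gives the same grasp; the last joint's range is limited). The gripper opens to 93 mm and grips with 3 to 60 N. Pads are 15 mm wide; open, the fingers measure 128 mm over their backs; the gripper's body (75 mm by 188 mm) begins 65 mm behind the grasp point.
Start: joints at [-0.085, 0.13, 1.488, -0, 1.523, -0.085], TCP at [0.6, 0, 0.219] pointing down, gripper open.
Joint ranges: [-2.96, 2.96], [-0.89, 2.26], [0.02, 2.5], [-1.34, 4.48], [0, 2.73], [-2.66, 2.66]. Speed limits (rad/s): [2.39, 2.39, 2.79, 3.14, 3.14, 3.14].

## Interface

Orientations are given as a unit quaternion [x, y, z, w].
In Python, from station import ctrl gives the robot as it stands. The module is installed in compiled form; this text tells all that it offers.
- The arm moves only by the shell command python3 -m pendant 'ROWS' [FORCE]. ROWS is a JSON object whose one key "moves" holds a list of rows, each a list of 3 entries, a list of its own where there are three numbers: the shift along the tool's x, y, z in units of 40 mm (1.0 is 40 mm), then the turn about the tool's z in rad, then the finger opening in mm, from 0 to 93. A call has 1 to 12 rows; each row shifts and turns the commanded pose from where the row before left it, along the tool's axes as they then stand; what a row does not reach is not made up. A row lasts 1/8 s, in which the tool goes at most 62.5 mm and 10.7 degrees, less where a joint would pass 70% of its speed; a pose out of reach is approached as far as the arm can. A call is refused whole if a number of a shift passes 1 or a number of a turn 0.188, either way. A call with a gripper value outside its range is refused whole. The fingers move at their own pace and stop on an object; FORCE is the grip in N (left out, the last holds). Time passes only in rows, so rows that do not move let the fingers close. It gives the time, the measured TCP pose, the force, the opening and the grip force at its end, in the units of the state.
- ctrl.observe(): the state, without advancing time (a new reading comes with each control period).
- ctrl.snapshot(name): name is "scene" or "side" or "wrist"; returns the picture (384x512x3 uint8, red, green, blue); there is no depth.
- ctrl.camera_model(name): a dict with "fx", "fy", "cx", "cy" (pixels), "position" and "attitude" of the camera in the world. Camera axes: x right, y down, z forward; pixel columns grow to the right and rows downward; lengths in m; the calibration is good to about 2 mm. A picture is of the moment at which its call begins: read the wrist's pose just before it. camera_model takes no time and is no camera call; for the wrist camera it gives the pose at the moment of the call.
- ctrl.hand_in(): hands the job in; it is judged then, once.
Trained networks look in the newest picture that a camera, given by its name, has taken for a name from the list of things; names that differ only in an ending like _2 or _b are one class to them, and where a whole thing is asked for, a point or a joint stands for the part that bears it (a point fixed in the world has none). Each returns a list of dicts, best first, with "confidence" (0 to 1); they miss things now and then, are a little off and sometimes report something else, mostly with a low value. They report only what shows in the picture. A call takes as long as a camera call.
- ctrl.search_frame(camera, target): "point" ([column, row] in pixels, amid what is visible of it).
The state is a dict: "time_s": time; "joints": joint angles; "dq": joint speeds; "tau": joint torques, N m; "eef_pos": TCP position; "tool_rot": TCP orientation; "contact_force": force on the tool from outside, world axes, zero at the start; "torque": the same for the moment, N m; "finger_gap": finger opening in m; "grasp_force": force on a finger pad.
Only numpy, scipy, OpenCV 4.12 (cv2) and the standard library are available. Lean on these libraries where they do the work, as an engineer would, in place of code of your own. Each camera call takes 0.05 s, during which the arm holds its last target. There are 200 camera calls.

## Task

Lay up the bonding caddy for the next filling: lay each of the three syringes in the inclined cradle whose front tag has the colour of its end cap, cap end down at the tag and the finger flange dropped into its gap, so that it lies fully home in the saddles; and stand the dropper bottle with the white cap and dark red label in the round well, keeping it upright all the way. Leave the other, black-capped dropper bottle and the marker pen where they are.

Things in the scene. Friction and masses are not known exactly. Their poses are not given: they have to be found in the camera images.
- syringe_orange: black filling-material syringe with a bright orange end cap, lying, 126 x 22 x 11 mm. Origin: underside, mid length; centre line 5 mm above, along own y. Cap at y -63 to -46 mm, barrel (10.4 mm thick) -46 to +30, finger flange (2 mm thick, full width) +30 to +32, plunger rod to +60, thumb disc +63. Grasp the barrel near y = -8, fingers closing along its x
- syringe_blue: black filling-material syringe with a blue end cap, lying, 126 x 22 x 11 mm. Origin: underside, mid length; centre line 5 mm above, along own y. Cap at y -63 to -46 mm, barrel (10.4 mm thick) -46 to +30, finger flange (2 mm thick, full width) +30 to +32, plunger rod to +60, thumb disc +63. Grasp the barrel near y = -8, fingers closing along its x
- syringe_white: blue etching-gel syringe (blue barrel and plunger) with a white end cap, lying, 126 x 20 x 11 mm. Origin: underside, mid length; centre line 5 mm above, along own y. Cap at y -63 to -46 mm, barrel (9.2 mm thick) -46 to +30, finger flange (2 mm thick, full width) +30 to +32, plunger rod to +60, thumb disc +63. Grasp the barrel near y = -8, fingers closing along its x
- bond_bottle: small black dropper bottle with a dark red label and a white cap, standing; 58 mm tall, body 21 mm across up to 40 mm, cap 16 mm across above; 30 g. Origin: centre of its underside, z up
- cradle_orange: fixed grey syringe cradle in the white caddy, bright orange tag across its low front lip. Origin: centre of underside; x from the tag (x = -70 mm) to the back, z up. Lane rises 12 degrees towards +x; a seated barrel's centre line passes 32 mm above the origin, in the x-z plane, mid length above the origin (8 mm play), cap low at the tag. All three cradles alike
- cradle_blue: fixed grey syringe cradle in the white caddy, blue tag across its low front lip. Origin: centre of underside; x from the tag (x = -70 mm) to the back, z up. 90-degree V saddles, 24 mm wide at the top (5 mm above the centre line), at -42..-24, +8..+22, +40..+50 mm along the lane from above the origin; fingers fit between the first two, the flange between the last two. All three alike
- cradle_white: fixed grey syringe cradle in the white caddy, white tag across its low front lip. Origin: centre of underside; x from the tag (x = -70 mm) to the back, z up. Like the orange and blue ones. Modules are 62 mm wide, stand 68 mm apart in changing order: open the fingers only a little there, not to strike the neighbours
- bottle_well: fixed grey module of the caddy with a dark red front tag and one round blind hole for a bottle: hole 30 mm across (3 mm chamfer), its mouth 24 mm and its floor 8 mm above the origin. Origin: centre of the underside, straight below the hole; x points from the tag to the back, z up
- other_bottle: bystander, stays where it is: white dropper bottle with a pale blue label and a black cap, standing; 58 mm tall, 21 mm across; origin: centre of its underside
- pen: bystander, stays where it is: white and red marker pen lying on the desk, 135 x 17 mm, along its y axis; origin: centre of its underside

How it is judged:
By the outcome, as a careful person would: the job done as asked, in the order asked, and still so for the second after the job is handed in, with the robot touching nothing.
It also fails if it takes over 102 s, if anything falls off the work surface, if the arm or the gripper's body presses on something with over 40 N, if the wrist force passes 120 N, or if a joint passes its speed limit or range.

## Working session

There is one attempt and no reset: what is moved stays moved. The work goes in short steps, Python scripts to look and compute and a shell command to move; the robot and the scene stay as the last step left them, time stands still between calls to the robot, and variables do not carry over. Pictures are saved under pics/ and viewed, at most 14 in all, crops included, and the job is handed in when it is done.

```bash
mkdir -p pics; cat > h.py <<'E'
import numpy as np, cv2
from station import ctrl
from scipy.spatial.transform import Rotation as R
def rot(m):
    a=np.array(m["attitude"],float)
    return a if a.shape==(3,3) else R.from_quat(a).as_matrix()
def ray(m,p):
    d=np.array([(p[0]-m["cx"])/m["fx"],(p[1]-m["cy"])/m["fy"],1.0]); return rot(m)@d
def onz(m,p,z):
    o=np.array(m["position"]);d=ray(m,p);return o+d*(z-o[2])/d[2]
def proj(m,P):
    c=rot(m).T@(np.array(P)-np.array(m["position"]));return np.array([m["fx"]*c[0]/c[2]+m["cx"],m["fy"]*c[1]/c[2]+m["cy"]])
def snap(c,f=None,s=1.5):
    im=ctrl.snapshot(c)
    if f: cv2.imwrite("pics/"+f,cv2.resize(im[:,:,::-1],None,fx=s,fy=s))
    return im
E
python3 - <<'E'
from h import *
np.set_printoptions(precision=4,suppress=True)
print(ctrl.observe())
names="syringe_orange syringe_blue syringe_white bond_bottle cradle_orange cradle_blue cradle_white bottle_well other_bottle pen".split()
for c in ["scene","side","wrist"]:
    m=ctrl.camera_model(c); snap(c,c+"0.png"); print(c,m)
    for n in names:
        r=ctrl.search_frame(c,n)
        print(n,[(np.round(d["point"],1).tolist(),round(d["confidence"],2),onz(m,d["point"],0.01).round(3).tolist()) for d in r[:2]])
E
```

```text
{'time_s': 0.0, 'joints': array([-0.0854,  0.1311,  1.4892, -0.    ,  1.523 , -0.0854]), 'dq': array([-0.0025, -0.0008, -0.0007,  0.001 ,  0.0001, -0.0016]), 'tau': array([ -0.0016, -55.9853, -49.1756,   0.0767,   0.0359,  -0.0003]), 'eef_pos': array([0.5994, 0.0001, 0.2176]), 'tool_rot': array([ 0.7071,  0.7071, -0.0006, -0.0007]), 'contact_force': array([ 0.4465, -0.1473, -0.7227]), 'torque': array([-0.0053,  0.0095,  0.0217]), 'grasp_force': 0.0, 'finger_gap': 0.09323442227867414}
scene {'fx': 367.78383998153436, 'fy': 367.78383998153436, 'cx': 259.83117019324663, 'cy': 191.5310716972381, 'position': array([0.1821, 0.7224, 0.6029]), 'attitude': array([-0.2348,  0.8561, -0.4455,  0.1161])}
syringe_orange [([200.9, 304.7], 0.66, [0.507, 0.382, 0.01])]
syringe_blue [([327.6, 192.6], 0.57, [0.437, -0.1, 0.01])]
syringe_white [([295.0, 213.9], 0.7, [0.474, 0.033, 0.01])]
bond_bottle [([268.3, 251.6], 0.56, [0.466, 0.188, 0.01])]
cradle_orange [([196.5, 233.5], 0.83, [0.644, 0.223, 0.01])]
cradle_blue [([235.7, 205.6], 0.64, [0.624, 0.083, 0.01]), ([329.8, 161.6], 0.33, [0.495, -0.264, 
[... 1059 characters left out ...]
 312.96601680188166, 'fy': 312.96601680188166, 'cx': 261.2425849163214, 'cy': 189.23140855270873, 'position': array([0.601 , 0.0796, 0.3859]), 'attitude': array([ 0.9893, -0.0004,  0.0001,  0.146 ])}
syringe_orange [([133.0, 237.3], 0.32, [0.432, -0.1, 0.01])]
syringe_blue [([136.3, 236.8], 0.49, [0.437, -0.099, 0.01])]
syringe_white [([150.3, 141.7], 0.87, [0.468, 0.026, 0.01])]
bond_bottle []
cradle_orange []
cradle_blue [([285.2, 87.4], 0.66, [0.629, 0.088, 0.01])]
cradle_white [([273.4, 145.8], 0.89, [0.616, 0.021, 0.01])]
bottle_well [([302.3, 28.0], 0.7, [0.646, 0.149, 0.01])]
other_bottle [([222.7, 331.8], 0.35, [0.545, -0.25, 0.01])]
pen [([186.6, 354.6], 0.63, [0.49, -0.292, 0.01])]
```

View pics/scene0.png

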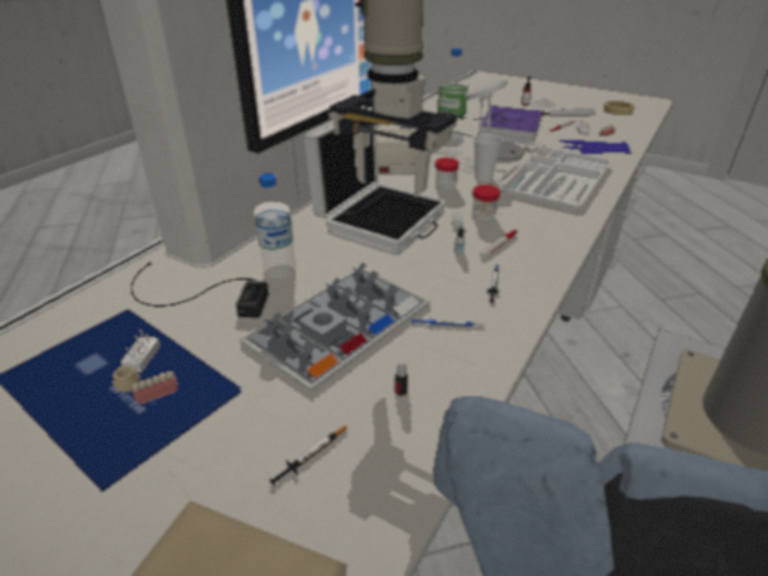

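View pics/wrist0.png

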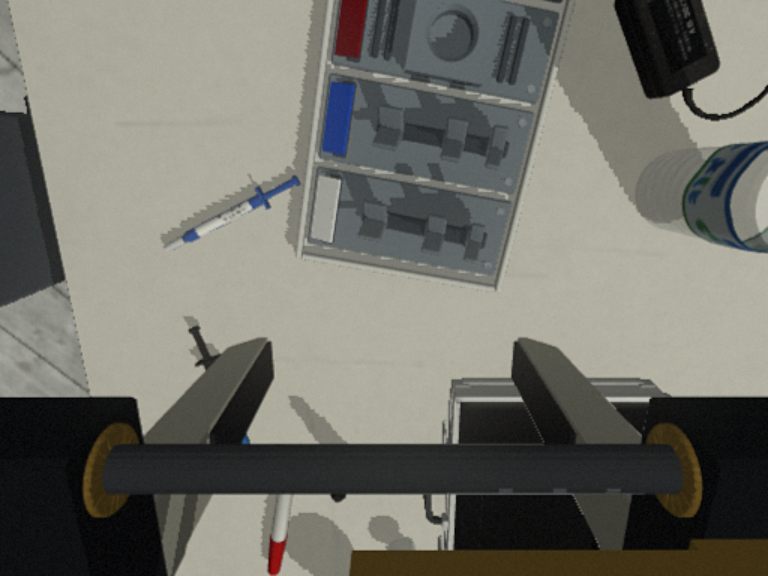

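View pics/side0.png

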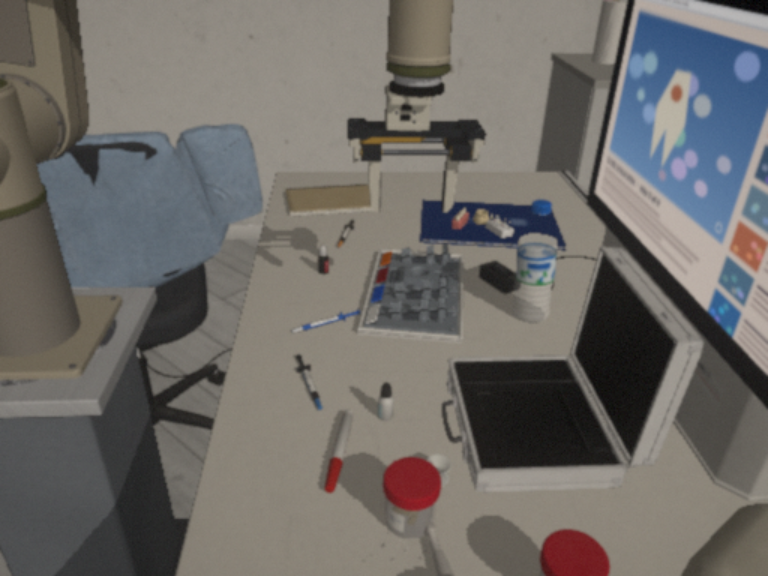

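The scene shows the caddy with its lanes in the order orange, red well, blue, white. The orange syringe is far left, with its cap towards the bottle at about (340,430). The bond bottle is at (400,380). In the wrist view the white syringe is at (230,210) and the caddy is yawed about -10°. I'll move so the wrist camera sees the caddy, the bottle and the orange syringe together.

```bash
python3 -m pendant '{"moves":[[[0.7,-0.2,-0.3],0,93],[[0.7,-0.2,-0.3],0,60],[[0.7,-0.2,-0.3],0,40],[[0.7,-0.2,-0.3],0,30],[[0.7,-0.2,-0.3],0,30],[[0.7,-0.2,-0.3],0,30],[[0.7,-0.2,-0.3],0,30],[[0,0,0],0,30],[[0,0,0],0,30],[[0,0,0],0,30]]}' 20
python3 - <<'E'
from h import *
np.set_printoptions(precision=4,suppress=True)
names="syringe_orange bond_bottle cradle_orange cradle_blue cradle_white bottle_well syringe_white".split()
c="wrist";m=ctrl.camera_model(c); im=snap(c,"w1.png"); print(m)
np.save("w1.npy",im)
for n in names:
    r=ctrl.search_frame(c,n)
    print(n,[(np.round(d["point"],1).tolist(),round(d["confidence"],2),onz(m,d["point"],0.005).round(3).tolist()) for d in r[:2]])
E
```

```text
time_s: 2.9
eef_pos: [0.5441, 0.1951, 0.3019]
tool_rot: [0.707, 0.707, -0.001, -0.0]
contact_force: [-0.4, -0.8, -0.4]
finger_gap: 0.0301
grasp_force: 0.0
{'fx': 312.96601680188166, 'fy': 312.96601680188166, 'cx': 261.2425849163214, 'cy': 189.23140855270873, 'position': array([0.5453, 0.2747, 0.4692]), 'attitude': array([ 0.9892, -0.0008, -0.0004,  0.1462])}
syringe_orange [([229.0, 30.4], 0.76, [0.502, 0.357, 0.005]), ([279.4, 253.8], 0.55, [0.575, 0.023, 0.005])]
bond_bottle [([204.5, 145.2], 0.83, [0.461, 0.203, 0.005]), ([229.9, 31.7], 0.65, [0.503, 0.356, 0.005])]
cradle_orange [([336.7, 133.1], 0.61, [0.656, 0.22, 0.005])]
cradle_blue [([315.3, 219.9], 0.96, [0.631, 0.083, 0.005])]
cradle_white [([279.1, 252.3], 0.95, [0.574, 0.026, 0.005])]
bottle_well [([322.0, 178.8], 0.87, [0.638, 0.151, 0.005])]
syringe_white [([265.6, 364.5], 0.43, [0.552, -0.207, 0.005])]
```

View pics/w1.png

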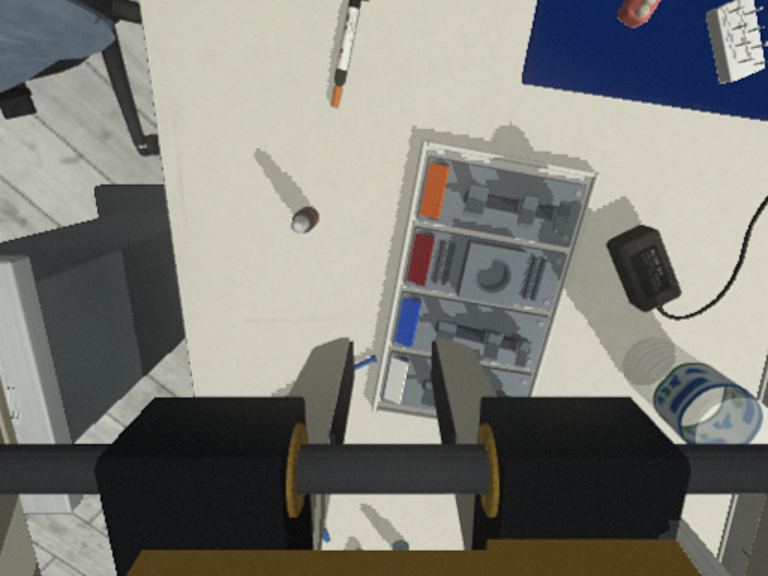

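The wrist view shows the orange tag at (435,190), red at (420,258), blue at (407,320) and white at (397,378). The well hole is at (493,275), the orange syringe cap at (337,95) and the bond bottle at (305,218). Next I'll segment the tags and triangulate them.

```bash
cat >> h.py <<'E'
HS={"orange":((5,170,120),(20,255,255)),"blue":((105,150,80),(125,255,255)),"red":((170,120,50),(180,255,255))}
def blobs(im,col,n=3,amin=6):
    h=cv2.cvtColor(im,cv2.COLOR_RGB2HSV);mk=cv2.inRange(h,*[np.array(v,np.uint8) for v in HS[col]])
    if col=="red": mk|=cv2.inRange(h,np.array((0,120,50),np.uint8),np.array((4,255,255),np.uint8))
    k,l,s,c=cv2.connectedComponentsWithStats(mk)
    o=sorted(range(1,k),key=lambda i:-s[i,4]);return [(s[i,4],c[i],l==i) for i in o[:n] if s[i,4]>=amin]
def tri(ms,ps):
    A=np.zeros((3,3));b=np.zeros(3)
    for m,p in zip(ms,ps):
        d=ray(m,p);d/=np.linalg.norm(d);M=np.eye(3)-np.outer(d,d);A+=M;b+=M@np.array(m["position"])
    return np.linalg.solve(A,b)
E
python3 - <<'E'
from h import *
np.set_printoptions(precision=4,suppress=True)
im=np.load("w1.npy");mw=ctrl.camera_model("wrist");T={}
ims={"wrist":im,"scene":snap("scene"),"side":snap("side")};ms={c:ctrl.camera_model(c) for c in ims}
for col in HS:
    for c in ims:
        print(col,c,[(a,p.round(1).tolist(),onz(ms[c],p,.02).round(3).tolist()) for a,p,_ in blobs(ims[c],col,5,10)])
E
```

```text
orange wrist [(np.int32(439), [289.3, 126.8], [0.585, 0.232, 0.02]), (np.int32(11), [225.1, 61.1], [0.497, 0.319, 0.02])]
orange scene [(np.int32(119), [214.5, 243.6], [0.579, 0.238, 0.02])]
orange side []
blue wrist [(np.int32(8327), [425.5, 37.3], [0.761, 0.348, 0.02]), (np.int32(352), [271.5, 214.4], [0.561, 0.099, 0.02]), (np.int32(139), [508.6, 11.8], [0.863, 0.377, 0.02]), (np.int32(20), [243.7, 241.2], [0.517, 0.054, 0.02]), (np.int32(18), [510.3, 34.5], [0.871, 0.351, 0.02])]
blue scene [(np.int32(90), [253.5, 215.8], [0.555, 0.105, 0.02]), (np.int32(73), [398.6, 98.0], [0.436, -0.917, 0.02]), (np.int32(70), [178.0, 119.7], [1.099, -0.241, 0.02]), (np.int32(18), [304.0, 34.3], [1.299, -1.809, 0.02]), (np.int32(18), [144.4, 262.1], [0.674, 0.362, 0.02])]
blue side [(np.int32(183), [482.3, 208.0], [1.156, 0.009, 0.02]), (np.int32(92), [360.8, 137.9], [0.968, 0.47, 0.02]), (np.int32(86), [484.6, 29.2], [2.773, 2.861, 0.02]), (np.int32(48), [251.4, 195.6], [0.559, 0.088, 0.02]), (np.int32(45), [465.9, 24.5], [2.734, 3.115, 0.02])]
red wrist [(np.int32(397), [280.0, 172.3], [0.573, 0.166, 0.02]), (np.int32(189), [422.3, 7.8], [0.751, 0.382, 0.02])]
red scene [(np.int32(162), [324.0, 128.4], [0.597, -0.461, 0.02]), (np.int32(113), [234.7, 228.9], [0.568, 0.172, 0.02]), (np.int32(104), [297.6, 109.4], [0.755, -0.569, 0.02]), (np.int32(18), [265.1, 257.9], [0.458, 0.218, 0.02]), (np.int32(17), [340.4, 155.9], [0.474, -0.299, 0.02])]
red side [(np.int32(1158), [381.9, 369.9], [0.735, -0.449, 0.02]), (np.int32(1089), [274.3, 322.2], [0.575, -0.345, 0.02]), (np.int32(161), [221.8, 315.7], [0.483, -0.327, 0.02]), (np.int32(41), [254.4, 183.3], [0.571, 0.154, 0.02]), (np.int32(12), [216.6, 177.3], [0.465, 0.191, 0.02])]
```

```bash
python3 - <<'E'
from h import *
np.set_printoptions(precision=4,suppress=True)
m={c:ctrl.camera_model(c) for c in("wrist","scene","side")}
for n,P in dict(o=[(289.3,126.8),(214.5,243.6)],r=[(280,172.3),(234.7,228.9),(254.4,183.3)],b=[(271.5,214.4),(253.5,215.8),(251.4,195.6)]).items():
    print(n,tri([m[c] for c in m],P))
h=onz(m["wrist"],(328.7,183),.027);print("hole",h)
ex=np.array([.984,-.178,0]);ey=np.array([.178,.984,0]);ez=np.array([0,0,1])
im=np.load("w1.npy");k=2.5;x0,y0=235,90
crop=cv2.resize(im[90:290,235:415,::-1],None,fx=3,fy=3,interpolation=cv2.INTER_CUBIC)
c=np.cos(np.radians(12));s=np.sin(np.radians(12))
base=.003;O0=np.array([h[0],h[1],base])
for j,col in((1,(0,140,255)),(-1,(255,0,0)),(-2,(255,255,255))):
    O=O0+ey*.068*j
    for a,b in((-42,-24),(8,22),(40,50)):
        q=[]
        for t,w in((a,-12),(a,12),(b,12),(b,-12)):
            q.append(proj(m["wrist"],O+ex*(t*c-5*s)/1e3+ez*(32+t*s+5*c)/1e3+ey*w/1e3))
        cv2.polylines(crop,[((np.array(q)-[x0-.5,y0-.5])*3).astype(int)],True,col,1)
    print(j,O)
cv2.imwrite("pics/ov1.png",crop)
E
```

```text
o [0.5853 0.231  0.0114]
r [0.5725 0.1648 0.0135]
b [0.5601 0.0974 0.0134]
hole [0.6443 0.1514 0.027 ]
1 [0.6564 0.2183 0.003 ]
-1 [0.6322 0.0845 0.003 ]
-2 [0.6201 0.0176 0.003 ]
```

View pics/ov1.png

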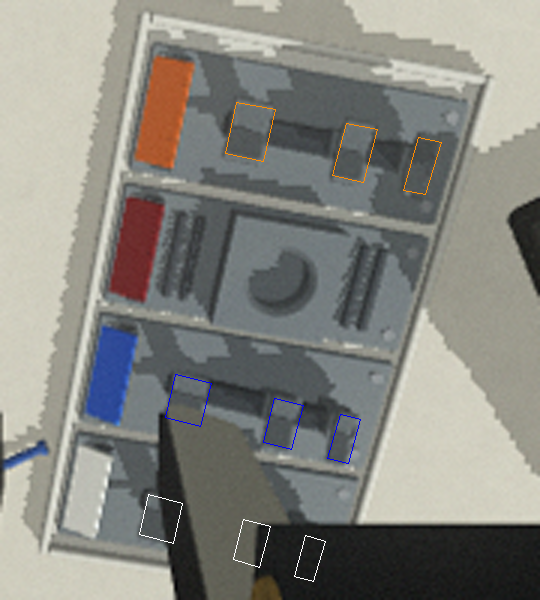

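The overlay fits the saddles of the orange and blue lanes and the well well, so the caddy pose is good. Next is a closer look at the orange syringe.

```bash
python3 -m pendant '{"moves":[[[0.38,-0.2,0.5],0,30],[[0.38,-0.2,0.5],0,30],[[0.38,-0.2,0.5],0,30],[[0.38,-0.2,0.5],0,30],[[0.38,-0.2,0.5],0,30],[[0,0,0],0,30],[[0,0,0],0,30],[[0,0,0],0,30]]}' 5
python3 - <<'E'
from h import *
np.set_printoptions(precision=4,suppress=True)
c="wrist";m=ctrl.camera_model(c); im=snap(c,"w2.png")
np.save("w2.npy",im)
import json;json.dump({k:np.array(v).tolist() for k,v in m.items()},open("m2.json","w"))
for n in ["syringe_orange","bond_bottle"]:
    r=ctrl.search_frame(c,n)
    print(n,[(np.round(d["point"],1).tolist(),round(d["confidence"],2),onz(m,d["point"],0.005).round(3).tolist()) for d in r[:2]])
print([(a,p,onz(m,p,.006)) for a,p,_ in blobs(im,"orange")])
E
```

```text
time_s: 4.4
eef_pos: [0.5049, 0.2718, 0.2039]
tool_rot: [0.707, 0.707, 0.001, 0.0]
contact_force: [0.9, 1.1, 0.4]
finger_gap: 0.03
grasp_force: 0.0
syringe_orange [([260.9, 74.7], 0.67, [0.506, 0.373, 0.005])]
bond_bottle [([221.8, 216.6], 0.74, [0.457, 0.205, 0.005])]
[(np.int32(633), array([326.8025, 199.7551]), array([0.5871, 0.2277, 0.006 ]))]
```

View pics/w2.png

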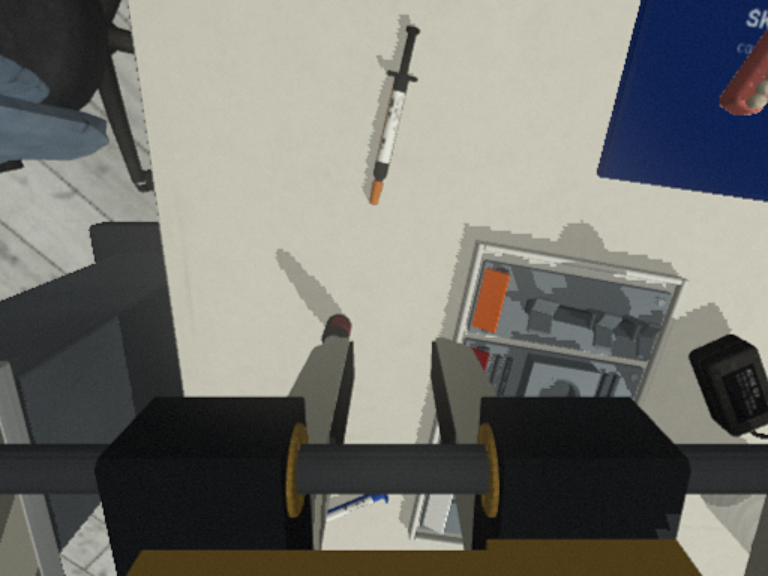

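Orange syringe: cap tip at (374,203), flange centre at (402,77), thumb disc at (413,30).

```bash
cat >> h.py <<'E'
def syr(m,cap,fl,disc):
    a,f,d=[onz(m,np.array(p)/1.5,.005) for p in(cap,fl,disc)]
    u=(d-a)[:2];L=np.linalg.norm(u);u/=L;ang=np.degrees(np.arctan2(u[1],u[0]))
    ctr=np.mean([a[:2]+.063*u,d[:2]-.063*u,f[:2]-.031*u],0);g=ctr-.008*u
    print("L",L,"cap-fl",np.linalg.norm(f-a),"ang",ang,"grasp",g);return g,ang
def go(g,ang,z):
    """needed shift in tool axes now (units 40mm), and turn rad for tool x at ang"""
    o=ctrl.observe();M=R.from_quat(o["tool_rot"]).as_matrix()
    cur=np.degrees(np.arctan2(M[1,0],M[0,0]));t=np.radians((cur-ang+180)%360-180)
    d=np.array([*g,z])-o["eef_pos"];M2=R.from_euler("z",ang,degrees=True).as_matrix()@np.diag([1,-1,-1])
    print("pos",o["eef_pos"].round(4),"yaw",cur.round(2),"turn",t.round(3),"units now",(M.T@d/.04).round(3),"units after turn",(M2.T@d/.04).round(3),"F",o["contact_force"].round(1),"gap",round(o["finger_gap"],4),"grip",round(o["grasp_force"],1),"t",o["time_s"])
E
python3 - <<'E'
from h import *
m=ctrl.camera_model("wrist");g,a=syr(m,(374,203),(402,77),(413,30));go(g,a,.05)
E
```

```text
L 0.12356190676140001 cap-fl 0.09231880670774181 ang 76.52783240161122 grasp [0.50465613 0.35861707]
pos [0.5047 0.2717 0.2034] yaw 89.96 turn 0.234 units now [ 2.17  -0.006  3.837] units after turn [ 2.112 -0.506  3.836] F [-0.3 -0.   0.3] gap 0.03 grip 0.0 t 4.55
```

```bash
python3 -m pendant '{"moves":[[[0,0,0],0.117,30],[[0,0,0],0.117,30],[[0.42,-0.1,0.77],0,30],[[0.42,-0.1,0.77],0,30],[[0.42,-0.1,0.77],0,30],[[0.42,-0.1,0.77],0,30],[[0.43,-0.1,0.76],0,30],[[0,0,0],0,30],[[0,0,0],0,30]]}' 5
python3 - <<'E'
from h import *
go((.50466,.35862),76.5,.003); snap("wrist","w3.png",1)
E
```

```text
time_s: 5.68
eef_pos: [0.5049, 0.3586, 0.0502]
tool_rot: [0.785, 0.62, 0.001, 0.0]
contact_force: [0.8, 0.6, 0.7]
finger_gap: 0.0302
grasp_force: 0.0
pos [0.5049 0.3586 0.0502] yaw 76.59 turn 0.002 units now [-1.000e-03 -7.000e-03  1.181e+00] units after turn [ 0.    -0.005  1.181] F [0.8 0.6 0.7] gap 0.0302 grip 0.0 t 5.675
```

View pics/w3.png

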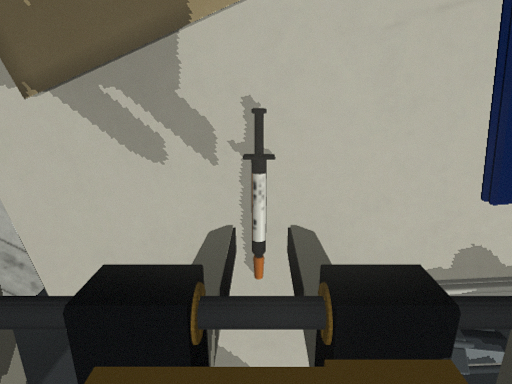

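The syringe is centred between the fingers at (259,200), aligned with the tool. I'll descend, grip and lift.

```bash
python3 -m pendant '{"moves":[[[0,0,0.6],0,30],[[0,0,0.5],0,30],[[0,0,0.07],0,30],[[0,0,0],0,30],[[0,0,0],0,0],[[0,0,0],0,0],[[0,0,0],0,0],[[0,0,0],0,0],[[0,0,0],0,0],[[0,0,-0.5],0,0],[[0,0,-0.9],0,0],[[0,0,-0.9],0,0]]}' 8
python3 - <<'E'
from h import *
O=np.array([.6564,.2183]);ex=np.array([.984,-.178]);go(O-ex*.008*.978,-10.3,.08)
E
```

```text
time_s: 7.22
eef_pos: [0.5039, 0.3586, 0.096]
tool_rot: [0.785, 0.62, -0.0, -0.0]
contact_force: [0.2, -0.8, 0.7]
finger_gap: 0.0099
grasp_force: 8.0
pos [0.5039 0.3586 0.096 ] yaw 76.59 turn 1.517 units now [-2.539  4.326  0.4  ] units after turn [4.182 2.77  0.4  ] F [ 0.2 -0.8  0.7] gap 0.0099 grip 8.0 t 7.225
```

```bash
python3 -m pendant '{"moves":[[[0,0,0],0.1685,0],[[0,0,0],0.1685,0],[[0,0,0],0.1685,0],[[0,0,0],0.1685,0],[[0,0,0],0.1685,0],[[0,0,0],0.1685,0],[[0,0,0],0.1685,0],[[0,0,0],0.1685,0],[[0,0,0],0.1685,0],[[0.5,0.33,0],0,0],[[0.7,0.46,0],0,0],[[0.7,0.46,0],0,0]]}'
python3 -m pendant '{"moves":[[[0.7,0.46,0],0,0],[[0.7,0.46,0],0,0],[[0.5,0.35,0],0,0],[[0.38,0.25,0],0,0],[[0,0,0],0,0],[[0,0,0],0,0],[[0,0,0],0,0]]}'
python3 - <<'E'
from h import *
O=np.array([.6564,.2183]);ex=np.array([.984,-.178]);go(O-ex*.008*.978,-10.3,.05)
snap("wrist","w4.png",1.2)
E
```

```text
time_s: 8.72
eef_pos: [0.5715, 0.2944, 0.095]
tool_rot: [0.996, -0.088, 0.0, 0.0]
contact_force: [-0.3, 0.7, -0.4]
finger_gap: 0.01
grasp_force: 8.0
time_s: 9.6
eef_pos: [0.6481, 0.2208, 0.0942]
tool_rot: [0.996, -0.089, -0.0, -0.0]
contact_force: [-0.9, -0.2, -0.3]
finger_gap: 0.0098
grasp_force: 8.0
pos [0.6481 0.2208 0.0942] yaw -10.21 turn 0.002 units now [0.02  0.026 1.105] units after turn [0.02  0.026 1.105] F [-0.9 -0.2 -0.3] gap 0.0098 grip 8.0 t 9.6
```

View pics/w4.png

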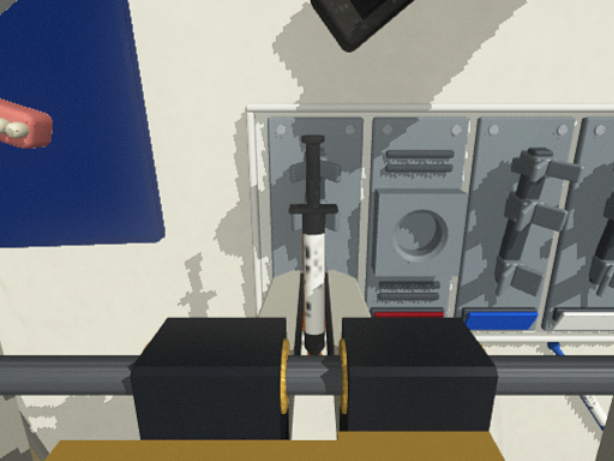

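Over the orange lane the syringe looks centred: axis at column 313, module mid at 315. I'll lower with a light grip so it can pivot to the 12° slope.

```bash
python3 - <<'E'
from h import *
m=ctrl.camera_model("wrist");print("hole",onz(m,np.array((419,233))/1.2,.027))
E
python3 -m pendant '{"moves":[[[0.02,0.02,0.5],0,0],[[0,0,0.5],0,0],[[0,0,0.3],0,0],[[0,0,0.05],0,0],[[0,0,0.05],0,0],[[0,0,0.05],0,0],[[0,0,0.05],0,0],[[0,0,0],0,0]]}' 3
python3 -m pendant '{"moves":[[[0,0,0.03],0,0],[[0,0,0.03],0,0],[[0,0,0.03],0,0],[[0,0,0],0,0]]}' 3
python3 - <<'E'
from h import *
snap("side");im=snap("side")
cv2.imwrite("pics/s1.png",cv2.resize(im[140:240,210:340,::-1],None,fx=5,fy=5,interpolation=cv2.INTER_CUBIC))
E
```

```text
hole [0.64270314 0.15077734 0.027     ]
time_s: 10.65
eef_pos: [0.6498, 0.2191, 0.0346]
tool_rot: [0.996, -0.09, 0.0, -0.0]
contact_force: [1.4, 0.0, -0.5]
finger_gap: 0.0103
grasp_force: 3.0
time_s: 11.15
eef_pos: [0.6501, 0.2196, 0.0312]
tool_rot: [0.996, -0.09, 0.001, -0.001]
contact_force: [1.9, 5.2, 2.8]
finger_gap: 0.0099
grasp_force: 3.0
```

View pics/s1.png

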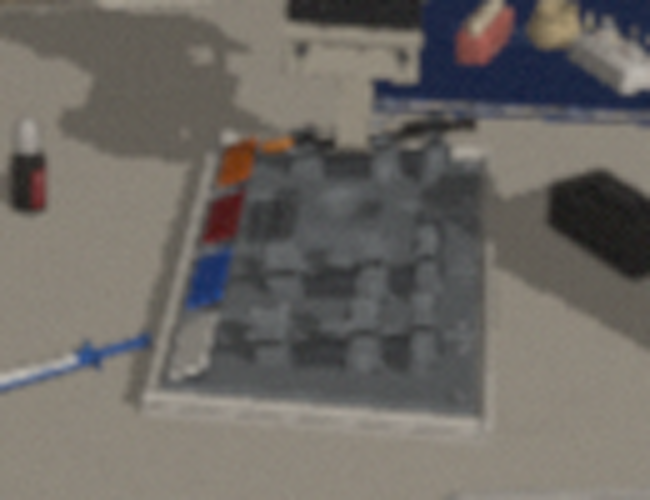

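The syringe has tilted with the slope: cap low at (275,145), thumb end up at (470,125). I'll open slightly, retreat and look.

```bash
python3 -m pendant '{"moves":[[[0,0,0],0,14],[[0,0,0],0,16],[[0,0,0],0,16],[[0,0,0],0,16],[[0,0,-0.1],0,16],[[0,0,-0.5],0,16],[[0,0,-0.8],0,16],[[-0.4,0,-0.8],0,16],[[-0.5,0,-0.5],0,16],[[0,0,0],0,16],[[0,0,0],0,16]]}' 5
python3 - <<'E'
from h import *
go((.6,.2),-10.3,.1)
im=snap("wrist","w5.png",1.4)
for c in("scene","wrist"):
    snap(c);m=ctrl.camera_model(c)
    for n in("syringe_white","syringe_blue","bond_bottle"):
        r=ctrl.search_frame(c,n);print(c,n,[(onz(m,d["point"],.005).round(3),round(d["confidence"],2)) for d in r[:1]])
E
```

```text
time_s: 12.62
eef_pos: [0.6144, 0.2252, 0.1388]
tool_rot: [0.996, -0.09, 0.0, -0.0]
contact_force: [0.4, -0.1, -0.6]
finger_gap: 0.0159
grasp_force: 0.0
pos [0.6144 0.2252 0.1388] yaw -10.29 turn 0.0 units now [-0.242  0.685  0.971] units after turn [-0.241  0.685  0.971] F [ 0.4 -0.1 -0.6] gap 0.0159 grip 0.0 t 12.625
scene syringe_white [(array([0.477, 0.026, 0.005]), 0.51)]
scene syringe_blue [(array([ 0.437, -0.119,  0.005]), 0.54)]
scene bond_bottle [(array([0.465, 0.195, 0.005]), 0.73)]
wrist syringe_white [(array([0.484, 0.033, 0.005]), 0.81)]
wrist syringe_blue []
wrist bond_bottle []
```

View pics/w5.png

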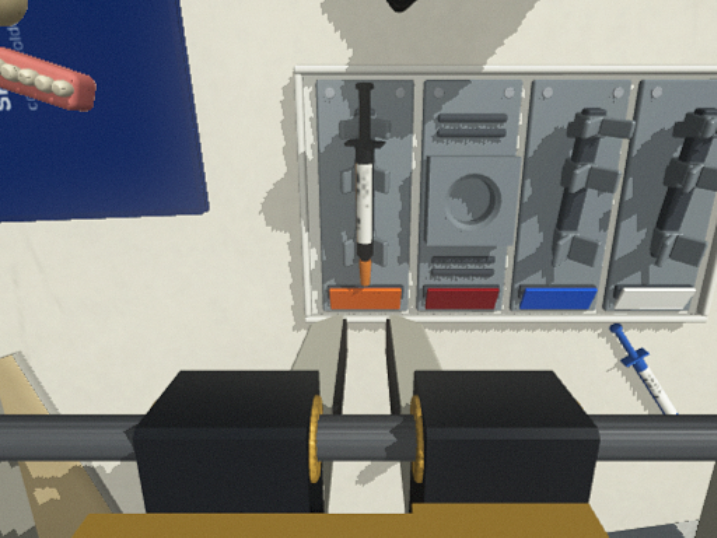

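The orange syringe is fully seated, with its flange in the gap and its cap at the tag. Next I'll move to view the blue syringe.

```bash
python3 -m pendant '{"moves":[[[0,0,-0.125],-0.1793,16],[[0,0,-0.125],-0.1793,16],[[0,0,-0.125],-0.1793,16],[[0,0,-0.125],-0.1793,20],[[0,0,-0.125],-0.1793,24],[[0,0,-0.125],-0.1793,30],[[0,0,-0.125],-0.1793,30],[[0,0,-0.125],-0.1793,30],[[0,0,-0.125],-0.1793,30],[[0,0,-0.125],-0.1793,30],[[0,0,-0.125],-0.1793,30],[[0,0,-0.125],-0.1793,30]]}'
python3 -m pendant '{"moves":[[[-0.5,-0.45,0],0,30],[[-0.85,-0.75,0],0,30],[[-0.85,-0.75,0],0,30],[[-0.85,-0.75,0],0,30],[[-0.85,-0.75,0],0,30],[[-0.85,-0.75,0],0,30],[[-0.85,-0.75,0],0,30],[[-0.85,-0.75,0],0,30],[[-0.85,-0.75,0],0,30],[[-0.93,-0.9,0],0,30],[[0,0,0],0,30],[[0,0,0],0,30]]}'
python3 - <<'E'
from h import *
import json
m=ctrl.camera_model("wrist");go((.472,-.193),113,.2)
json.dump({k:np.array(v).tolist() for k,v in m.items()},open("m6.json","w"))
snap("wrist","w6.png")
for n in("syringe_white","syringe_blue","bond_bottle"):
    r=ctrl.search_frame("wrist",n);print(n,[(d["point"],onz(m,d["point"],.005).round(3),round(d["confidence"],2)) for d in r[:1]])
m0=dict(m);m0["position"]=[0.601,0.0796,0.3859];m0["attitude"]=[0.9893,-0.0004,0.0001,0.146]
syr(m0,(163,247),(262,194),(298,181))
E
```

```text
time_s: 14.58
eef_pos: [0.6141, 0.2254, 0.1987]
tool_rot: [0.55, 0.835, -0.0, -0.0]
contact_force: [0.2, -0.5, -0.5]
finger_gap: 0.0301
grasp_force: 0.0
time_s: 16.08
eef_pos: [0.472, -0.1923, 0.1987]
tool_rot: [0.552, 0.834, 0.0, 0.0]
contact_force: [-0.6, 0.4, -0.4]
finger_gap: 0.0298
grasp_force: 0.0
pos [ 0.472  -0.1923  0.1987] yaw 112.93 turn -0.001 units now [-0.015 -0.007 -0.033] units after turn [-0.015 -0.007 -0.033] F [-0.6  0.4 -0.4] gap 0.0298 grip 0.0 t 16.075
syringe_white []
syringe_blue [([261.3, 105.3], array([ 0.446, -0.129,  0.005]), 0.66)]
bond_bottle []
L 0.12669487426925177 cap-fl 0.09576274531799565 ang 24.946786439162302 grasp [0.46175747 0.02119089]
```

View pics/w6.png

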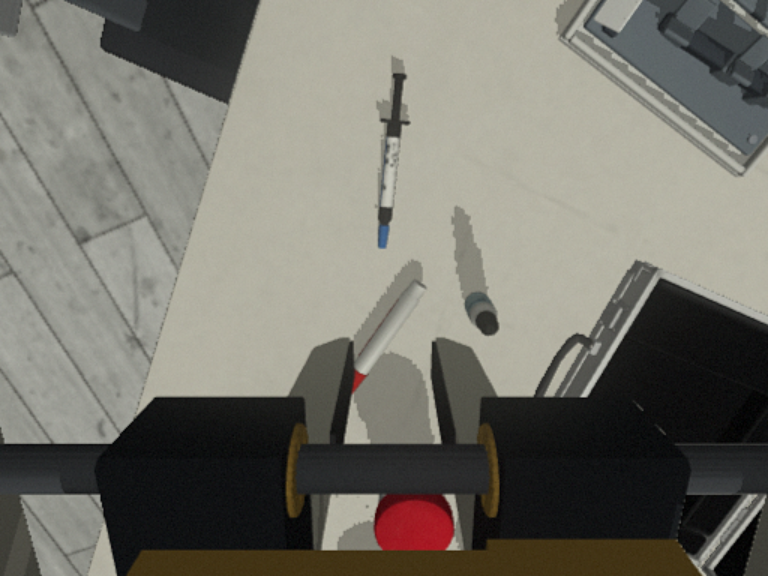

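Blue syringe: cap tip at (383,247), flange at (394,122), disc at (400,76). The pen and the black-capped bottle are clear of the grasp.

```bash
python3 - <<'E'
from h import *
m=ctrl.camera_model("wrist");g,a=syr(m,(383,247),(394,122),(400,76));go(g,a,.05)
E
```

```text
L 0.12426397231659249 cap-fl 0.0931671868491822 ang 107.16520046019303 grasp [ 0.44999408 -0.14177223]
pos [ 0.4724 -0.1914  0.1986] yaw 113.08 turn 0.103 units now [ 1.36  -0.028  3.716] units after turn [ 1.351 -0.168  3.716] F [ 0.6 -0.8  0.5] gap 0.0299 grip 0.0 t 16.275
```

```bash
python3 -m pendant '{"moves":[[[0,0,0],0.103,30],[[0.27,-0.03,0.74],0,30],[[0.27,-0.03,0.74],0,30],[[0.27,-0.03,0.74],0,30],[[0.27,-0.04,0.75],0,30],[[0.27,-0.04,0.75],0,30],[[0,0,0],0,30],[[0,0,0],0,30]]}' 8
python3 - <<'E'
from h import *
go((.45,-.1418),107.2,.003)
im=snap("wrist");m=ctrl.camera_model("wrist")
for s in(-.055,-.008,.031): print(proj(m,[.45+np.cos(np.radians(107.2))*(s+.008),-.1418+np.sin(np.radians(107.2))*(s+.008),.005]))
print([(a,p,onz(m,p,.005)) for a,p,_ in blobs(im,"blue")])
d=(cv2.cvtColor(im,cv2.COLOR_RGB2GRAY)<60)
for r in(120,135,150,160): 
    x=np.flatnonzero(d[r,235:285])+235;print(r,x.min() if len(x) else None,x.max() if len(x) else None)
E
```

```text
time_s: 17.27
eef_pos: [0.4506, -0.143, 0.0511]
tool_rot: [0.594, 0.805, 0.0, 0.001]
contact_force: [0.3, -0.3, 1.3]
finger_gap: 0.0301
grasp_force: 0.0
pos [ 0.4506 -0.143   0.0511] yaw 107.14 turn -0.001 units now [ 0.035 -0.007  1.203] units after turn [ 0.033 -0.005  1.203] F [ 0.3 -0.3  1.3] gap 0.0301 grip 0.0 t 17.275
[259.66372371 263.70542241]
[259.4225324  206.21393212]
[259.19921497 152.98294328]
[(np.int32(75), array([258.41333333, 268.77333333]), array([ 0.46426346, -0.19120378,  0.005     ]))]
120 255 262
135 255 262
150 255 262
160 252 265
```

```bash
python3 -m pendant '{"moves":[[[-0.03,0,0.6],0,30],[[0,0,0.5],0,30],[[0,0,0.08],0,30],[[0,0,0],0,30],[[0,0,0],0,0],[[0,0,0],0,0],[[0,0,0],0,0],[[0,0,0],0,0],[[0,0,0],0,0],[[0,0,-0.5],0,0],[[0,0,-0.95],0,0],[[0,0,-0.95],0,0]]}' 8
python3 - <<'E'
from h import *
O=np.array([.6322,.0845]);ex=np.array([.984,-.178]);go(O-ex*.008*.978,-10.3,.08)
E
```

```text
time_s: 18.82
eef_pos: [0.4492, -0.1437, 0.0991]
tool_rot: [0.594, 0.804, -0.0, -0.001]
contact_force: [1.0, 0.1, 0.2]
finger_gap: 0.0101
grasp_force: 8.0
pos [ 0.4492 -0.1437  0.0991] yaw 107.08 turn 2.049 units now [4.2   5.875 0.475] units after turn [ 3.285 -6.431  0.477] F [1.  0.1 0.2] gap 0.0101 grip 8.0 t 18.825
```

```bash
python3 -m pendant '{"moves":[[[0,0,0],0.1863,0],[[0,0,0],0.1863,0],[[0,0,0],0.1863,0],[[0,0,0],0.1863,0],[[0,0,0],0.1863,0],[[0,0,0],0.1863,0],[[0,0,0],0.1863,0],[[0,0,0],0.1863,0],[[0,0,0],0.1863,0],[[0,0,0],0.1863,0],[[0,0,0],0.1863,0]]}'
python3 -m pendant '{"moves":[[[0.3,-0.6,0],0,0],[[0.42,-0.85,0],0,0],[[0.42,-0.85,0],0,0],[[0.42,-0.85,0],0,0],[[0.42,-0.85,0],0,0],[[0.42,-0.85,0],0,0],[[0.42,-0.85,0],0,0],[[0.42,-0.73,0],0,0],[[0.04,0,0],0,0],[[0,0,0],0,0],[[0,0,0],0,0]]}'
python3 - <<'E'
from h import *
np.set_printoptions(precision=4,suppress=True)
O=np.array([.6322,.0845]);ex=np.array([.984,-.178]);go(O-ex*.008*.978,-10.3,.0313)
im=snap("wrist");m=ctrl.camera_model("wrist")
for c in("blue","red"): print([(a,p,onz(m,p,.0128)) for a,p,_ in blobs(im,c)])
# module/hole check and flange row
g=cv2.cvtColor(im,cv2.COLOR_RGB2GRAY);d=g<45
for r in range(130,215,6):
    x=np.flatnonzero(d[r,240:285])+240;print(r,(x.min(),x.max()) if len(x) else None,end=' ')
for s in(.031,.063): print(proj(m,[*(O+ex*s),.096]))
E
```

```text
time_s: 20.2
eef_pos: [0.4496, -0.1439, 0.0983]
tool_rot: [0.996, -0.093, -0.0, -0.0]
contact_force: [-0.5, 0.2, 0.5]
finger_gap: 0.01
grasp_force: 8.0
time_s: 21.58
eef_pos: [0.6245, 0.0845, 0.0984]
tool_rot: [0.996, -0.091, -0.0, 0.0]
contact_force: [-0.5, -0.3, 0.9]
finger_gap: 0.0098
grasp_force: 8.0
pos [0.6245 0.0845 0.0984] yaw -10.39 turn -0.002 units now [-0.004 -0.035  1.678] units after turn [-0.005 -0.034  1.678] F [-0.5 -0.3  0.9] gap 0.0098 grip 8.0 t 21.575
[(np.int32(48), array([261.5   , 293.3125]), array([0.5296, 0.101 , 0.0128]))]
[(np.int32(340), array([182.8324, 261.5   ]), array([0.5755, 0.1651, 0.0128]))]
130 None 136 (np.int64(257), np.int64(257)) 142 (np.int64(256), np.int64(256)) 148 (np.int64(256), np.int64(256)) 154 (np.int64(256), np.int64(257)) 160 (np.int64(256), np.int64(256)) 166 (np.int64(242), np.int64(279)) 172 (np.int64(252), np.int64(269)) 178 (np.int64(252), np.int64(255)) 184 (np.int64(252), np.int64(255)) 190 None 196 None 202 None 208 None 214 None [257.4369 175.6956]
[257.0314 117.12  ]
```

```bash
python3 -m pendant '{"moves":[[[-0.09,-0.035,0.4],0,0],[[0,0,0.5],0,0],[[0,0,0.4],0,0],[[0,0,0.05],0,0],[[0,0,0.05],0,0],[[0,0,0.05],0,0],[[0,0,0.05],0,0],[[0,0,0.05],0,0],[[0,0,0.05],0,0],[[0,0,0.04],0,0],[[0,0,0.04],0,0],[[0,0,0],0,0]]}' 3
python3 -m pendant '{"moves":[[[0,0,0],0,14],[[0,0,0],0,16],[[0,0,0],0,16],[[0,0,0],0,16],[[0,0,-0.1],0,16],[[0,0,-0.5],0,16],[[0,0,-0.8],0,16],[[-0.4,0,-0.8],0,16],[[-0.5,0,-0.5],0,16],[[0,0,0],0,16],[[0,0,0],0,16]]}' 8
python3 - <<'E'
from h import *
go((.4618,.0212),25,.2)
snap("wrist","w7.png",1.4)
E
```

```text
time_s: 23.12
eef_pos: [0.6222, 0.0867, 0.0317]
tool_rot: [0.996, -0.09, 0.0, 0.0]
contact_force: [0.2, -5.7, 3.0]
finger_gap: 0.01
grasp_force: 3.0
time_s: 24.5
eef_pos: [0.5868, 0.0938, 0.1397]
tool_rot: [0.996, -0.09, 0.0, -0.0]
contact_force: [0.8, -0.4, -0.4]
finger_gap: 0.0159
grasp_force: 0.0
pos [0.5868 0.0938 0.1397] yaw -10.33 turn -0.617 units now [-2.747  2.347 -1.511] units after turn [-3.6    0.325 -1.508] F [ 0.8 -0.4 -0.4] gap 0.0159 grip 0.0 t 24.5
```

View pics/w7.png

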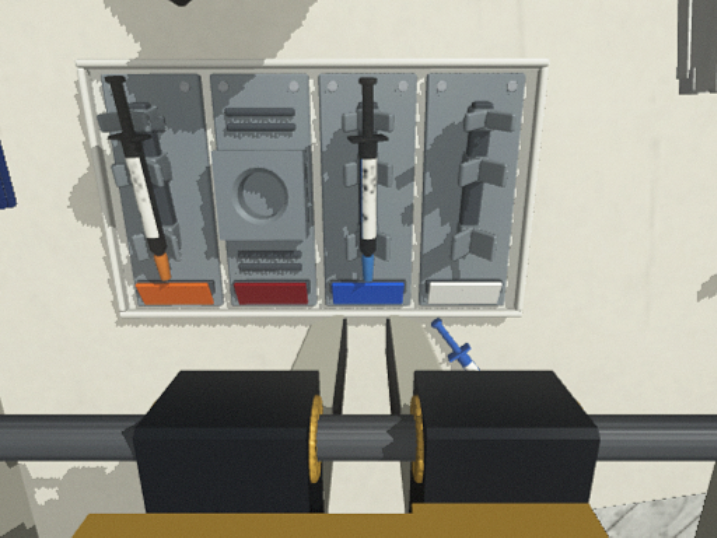

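Orange and blue are both seated. Now the white syringe: I'll hover over it and check its pose numerically.

```bash
python3 -m pendant '{"moves":[[[0,0,0],-0.154,16],[[0,0,0],-0.154,20],[[0,0,0],-0.154,30],[[0,0,0],-0.155,30],[[-0.9,0.08,0],0,30],[[-0.9,0.08,0],0,30],[[-0.9,0.08,0.5],0,30],[[-0.9,0.085,0.75],0,30],[[0,0,0.75],0,30],[[0,0,0.2],0,30],[[0,0,0],0,30],[[0,0,0],0,30]]}' 8
python3 - <<'E'
from h import *
np.set_printoptions(precision=4,suppress=True)
go((.4618,.0212),25,.003)
im=snap("wrist");m=ctrl.camera_model("wrist");np.save("w8.npy",im)
u=np.array([np.cos(np.radians(25)),np.sin(np.radians(25))])
for s in(-.054,-.008,.031,.063): print(s,proj(m,[*(np.array([.4618,.0212])+u*(s+.008)),.005]))
for a,p,k in blobs(im,"blue"):
    y,x=np.nonzero(k);print(a,p,onz(m,p,.005),x.min(),x.max(),y.min(),y.max())
h=cv2.cvtColor(im,cv2.COLOR_RGB2HSV)
for r in range(95,285,8):
    x=np.flatnonzero((h[r,232:292,1]>110)&(abs(h[r,232:292,0].astype(int)-113)<12))+232
    print(r,(x.min(),x.max()) if len(x) else None,end=' ')
E
```

```text
time_s: 26.05
eef_pos: [0.4627, 0.0214, 0.0526]
tool_rot: [0.976, 0.217, 0.001, 0.0]
contact_force: [-0.6, 0.4, -0.2]
finger_gap: 0.0299
grasp_force: 0.0
pos [0.4627 0.0214 0.0526] yaw 25.03 turn 0.001 units now [-0.024 -0.007  1.241] units after turn [-0.022 -0.006  1.241] F [-0.6  0.4 -0.2] gap 0.0299 grip 0.0 t 26.05
-0.054 [259.1689 267.4559]
-0.008 [259.0428 211.8501]
0.031 [258.9239 159.4468]
0.063 [258.8168 112.2671]
2682 [214.8859  27.0835] [0.5613 0.0976 0.005 ] 171 255 0 64
110 [259.8909 134.7091] [0.513  0.0443 0.005 ] 257 261 118 156
69 [263.6522 249.7246] [0.4354 0.0051 0.005 ] 260 266 243 257
95 None 103 None 111 None 119 (np.int64(255), np.int64(261)) 127 (np.int64(255), np.int64(261)) 135 (np.int64(256), np.int64(261)) 143 (np.int64(256), np.int64(261)) 151 (np.int64(256), np.int64(262)) 159 (np.int64(246), np.int64(272)) 167 (np.int64(254), np.int64(265)) 175 (np.int64(255), np.int64(265)) 183 None 191 None 199 None 207 None 215 None 223 None 231 None 239 None 247 (np.int64(257), np.int64(267)) 255 (np.int64(259), np.int64(265)) 263 None 271 None 279 None
```

```bash
python3 -m pendant '{"moves":[[[0,0.04,0.6],-0.033,30],[[0,0,0.55],0,30],[[0,0,0.09],0,30],[[0,0,0],0,30],[[0,0,0],0,0],[[0,0,0],0,0],[[0,0,0],0,0],[[0,0,0],0,0],[[0,0,0],0,0],[[0,0,-0.5],0,0],[[0,0,-0.95],0,0],[[0,0,-0.95],0,0]]}' 8
python3 - <<'E'
from h import *
O=np.array([.6201,.0176]);ex=np.array([.984,-.178]);go(O-ex*.008*.978,-10.3,.08)
E
```

```text
time_s: 27.6
eef_pos: [0.4614, 0.0198, 0.0983]
tool_rot: [0.973, 0.233, -0.001, -0.0]
contact_force: [0.9, -0.1, 0.5]
finger_gap: 0.0088
grasp_force: 8.0
pos [0.4614 0.0198 0.0983] yaw 26.9 turn 0.649 units now [3.358 1.728 0.452] units after turn [ 3.719 -0.654  0.457] F [ 0.9 -0.1  0.5] gap 0.0088 grip 8.0 t 27.6
```

```bash
python3 -m pendant '{"moves":[[[0,0,0],0.162,0],[[0,0,0],0.162,0],[[0,0,0],0.162,0],[[0,0,0],0.163,0],[[0.6,-0.11,0],0,0],[[0.8,-0.14,0],0,0],[[0.8,-0.14,0],0,0],[[0.8,-0.14,0],0,0],[[0.5,-0.08,0],0,0],[[0.22,-0.04,0],0,0],[[0,0,0],0,0],[[0,0,0],0,0]]}'
python3 - <<'E'
from h import *
np.set_printoptions(precision=4,suppress=True)
O=np.array([.6201,.0176]);ex=np.array([.984,-.178]);go(O-ex*.008*.978,-10.3,.0313)
im=snap("wrist");m=ctrl.camera_model("wrist");np.save("w9.npy",im)
h=cv2.cvtColor(im,cv2.COLOR_RGB2HSV)
for r in range(110,215,4):
    x=np.flatnonzero((h[r,232:292,1]>110)&(abs(h[r,232:292,0].astype(int)-113)<12))+232
    print(r,(x.min(),x.max()) if len(x) else None,end=' ')
for s in(.031,.063): print(proj(m,[*(O+ex*s),.1]))
E
```

```text
time_s: 29.1
eef_pos: [0.6123, 0.0189, 0.0976]
tool_rot: [0.996, -0.09, -0.0, 0.0]
contact_force: [-0.4, -0.4, -0.4]
finger_gap: 0.0086
grasp_force: 8.0
pos [0.6123 0.0189 0.0976] yaw -10.28 turn 0.0 units now [ 0.003 -0.003  1.657] units after turn [ 0.002 -0.003  1.657] F [-0.4 -0.4 -0.4] gap 0.0086 grip 8.0 t 29.1
110 None 114 None 118 (np.int64(253), np.int64(268)) 122 (np.int64(256), np.int64(265)) 126 (np.int64(256), np.int64(265)) 130 (np.int64(256), np.int64(265)) 134 (np.int64(256), np.int64(265)) 138 (np.int64(256), np.int64(265)) 142 (np.int64(256), np.int64(265)) 146 (np.int64(256), np.int64(265)) 150 (np.int64(256), np.int64(265)) 154 (np.int64(256), np.int64(265)) 158 (np.int64(256), np.int64(265)) 162 (np.int64(257), np.int64(265)) 166 (np.int64(256), np.int64(265)) 170 (np.int64(257), np.int64(265)) 174 (np.int64(244), np.int64(278)) 178 (np.int64(243), np.int64(279)) 182 (np.int64(253), np.int64(269)) 186 (np.int64(253), np.int64(269)) 190 (np.int64(253), np.int64(269)) 194 (np.int64(253), np.int64(269)) 198 None 202 None 206 None 210 None 214 None [259.7403 177.3078]
[259.5844 117.1161]
```

```bash
python3 -m pendant '{"moves":[[[0,0,0.4],0,0],[[0,0,0.5],0,0],[[0,0,0.4],0,0],[[0,0,0.05],0,0],[[0,0,0.05],0,0],[[0,0,0.05],0,0],[[0,0,0.05],0,0],[[0,0,0.05],0,0],[[0,0,0.05],0,0],[[0,0,0.05],0,0],[[0,0,0.03],0,0],[[0,0,0],0,0]]}' 3
python3 -m pendant '{"moves":[[[0,0,0],0,13],[[0,0,0],0,16],[[0,0,0],0,16],[[0,0,0],0,16],[[0,0,-0.1],0,16],[[0,0,-0.5],0,16],[[0,0,-0.8],0,16],[[-0.4,0,-0.8],0,16],[[-0.5,0,-0.5],0,16],[[0,0,0],0,16],[[0,0,0],0,16]]}' 8
python3 - <<'E'
from h import *
np.set_printoptions(precision=4,suppress=True)
go((.46,.2),90,.2);m=ctrl.camera_model("wrist")
im=snap("wrist","w10.png",1.4)
h=cv2.cvtColor(im,cv2.COLOR_RGB2HSV)
for r in range(44,200,4):
    x=np.flatnonzero((h[r,232:292,1]>110)&(abs(h[r,232:292,0].astype(int)-113)<12))+232
    print(r,(x.min(),x.max()) if len(x) else None,end=' ')
O=np.array([.6201,.0176]);ex=np.array([.984,-.178])
c,s=np.cos(.2094),np.sin(.2094)
print()
for t in(-.055,.031,.063): print(t,proj(m,[*(O+ex*t*c),.035+t*s]))
E
```

```text
time_s: 30.65
eef_pos: [0.6136, 0.0189, 0.031]
tool_rot: [0.996, -0.09, 0.0, -0.0]
contact_force: [1.1, 1.5, 4.5]
finger_gap: 0.009
grasp_force: 3.0
time_s: 32.02
eef_pos: [0.5781, 0.0252, 0.1389]
tool_rot: [0.996, -0.09, 0.0, 0.0]
contact_force: [0.7, -0.2, -1.6]
finger_gap: 0.0163
grasp_force: 0.0
pos [0.5781 0.0252 0.1389] yaw -10.28 turn -1.75 units now [-3.684 -3.773 -1.531] units after turn [ 4.37  -2.953 -1.528] F [ 0.7 -0.2 -1.6] gap 0.0163 grip 0.0 t 32.025
44 None 48 None 52 None 56 None 60 None 64 (np.int64(256), np.int64(266)) 68 (np.int64(258), np.int64(264)) 72 (np.int64(258), np.int64(264)) 76 (np.int64(258), np.int64(264)) 80 (np.int64(258), np.int64(264)) 84 (np.int64(258), np.int64(264)) 88 (np.int64(258), np.int64(264)) 92 (np.int64(258), np.int64(264)) 96 (np.int64(258), np.int64(264)) 100 (np.int64(258), np.int64(264)) 104 (np.int64(249), np.int64(272)) 108 (np.int64(256), np.int64(266)) 112 (np.int64(256), np.int64(266)) 116 (np.int64(256), np.int64(266)) 120 None 124 None 128 None 132 None 136 None 140 None 144 None 148 None 152 None 156 None 160 None 164 None 168 None 172 None 176 (np.int64(257), np.int64(265)) 180 (np.int64(257), np.int64(265)) 184 (np.int64(258), np.int64(265)) 188 None 192 None 196 None 
-0.055 [260.4559 197.218 ]
0.031 [260.2215 106.2994]
0.063 [260.1138  64.5124]
```

All three syringes match the seated model: white flange at row 104 against 106 predicted, disc at 64 against 64.5. Now the bottle.

```bash
python3 -m pendant '{"moves":[[[0,0,0],-0.1745,16],[[0,0,0],-0.1745,16],[[0,0,0],-0.1745,16],[[0,0,0],-0.1745,16],[[0,0,0],-0.1745,16],[[0,0,0],-0.1745,16],[[0,0,0],-0.1745,16],[[0,0,0],-0.1745,16],[[0,0,0],-0.1745,16]]}'
python3 -m pendant '{"moves":[[[0.33,-0.69,0],0,30],[[0.33,-0.69,0],0,40],[[0.33,-0.69,0],0,44],[[0.33,-0.69,0],0,44],[[0.33,-0.69,0],0,44],[[0,0,0],0,44],[[0,0,0],0,44]]}'
python3 - <<'E'
from h import *
np.set_printoptions(precision=4,suppress=True)
go((.46,.2),79.7,.021);m=ctrl.camera_model("wrist");ms=ctrl.camera_model("scene")
im=snap("wrist","w11.png");np.save("w11.npy",im)
r=ctrl.search_frame("wrist","bond_bottle");print(r[:1])
snap("scene");r2=ctrl.search_frame("scene","bond_bottle");print(r2[:1])
print(tri([m,ms],[r[0]["point"],r2[0]["point"]]))
w=ctrl.search_frame("wrist","bottle_well");print(w[:1])
E
```

```text
time_s: 33.2
eef_pos: [0.5774, 0.0251, 0.1371]
tool_rot: [0.766, 0.643, -0.001, -0.001]
contact_force: [0.4, -0.5, 0.0]
finger_gap: 0.0159
grasp_force: 0.0
time_s: 34.08
eef_pos: [0.4541, 0.1146, 0.1382]
tool_rot: [0.768, 0.641, -0.0, 0.0]
contact_force: [0.8, 0.1, 0.5]
finger_gap: 0.0438
grasp_force: 0.0
pos [0.4541 0.1146 0.1382] yaw 79.72 turn 0.0 units now [ 2.128 -0.236  2.93 ] units after turn [ 2.127 -0.238  2.931] F [0.8 0.1 0.5] gap 0.0438 grip 0.0 t 34.075
[{'point': [247.7, 83.9], 'confidence': 0.91}]
[{'point': [264.4, 251.6], 'confidence': 0.72}]
[0.4627 0.2052 0.0259]
[{'point': [438.9, 105.8], 'confidence': 0.81}]
```

View pics/w11.png

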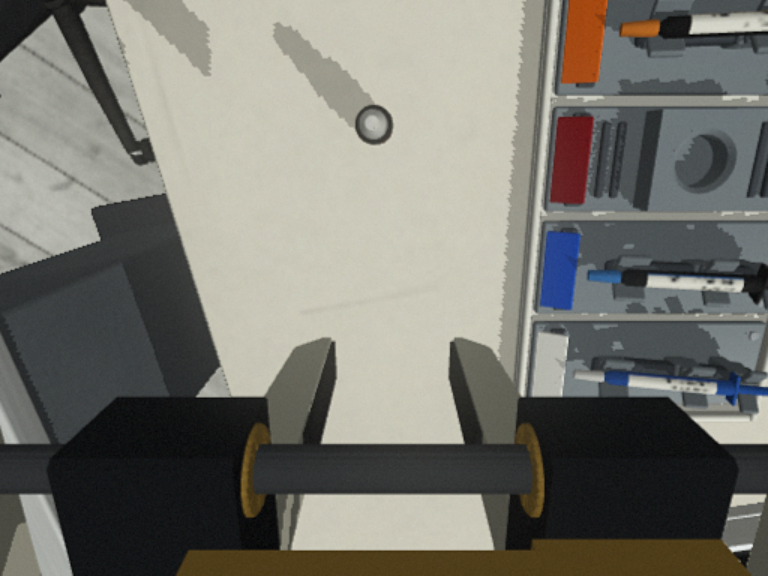

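From above, the bottle is centred at (374,125) and the well mouth at (705,161). All three syringes are lying in their lanes.

```bash
python3 - <<'E'
from h import *
np.set_printoptions(precision=4,suppress=True)
m=ctrl.camera_model("wrist");b=onz(m,(249,83.3),.045);print(b,"hole",onz(m,(470,107.3),.027))
go(b[:2],79.7,.021)
E
```

```text
[0.4618 0.203  0.045 ] hole [0.645  0.1501 0.027 ]
pos [0.4542 0.1145 0.1385] yaw 79.66 turn -0.001 units now [ 2.212 -0.209  2.937] units after turn [ 2.212 -0.208  2.937] F [-0.4  0.5  0.3] gap 0.0439 grip 0.0 t 34.325
```

```bash
python3 -m pendant '{"moves":[[[0.6,-0.07,0],0,44],[[0.8,-0.07,0],0,44],[[0.81,-0.07,0],0,44],[[0,0,0.4],0,44],[[0,0,0.8],0,44],[[0,0,0.8],0,44],[[0,0,0.6],0,44],[[0,0,0.33],0,44],[[0,0,0],0,44],[[0,0,0],0,44]]}' 12
python3 -m pendant '{"moves":[[[0,0,0],0,30],[[0,0,0],0,10],[[0,0,0],0,0],[[0,0,0],0,0],[[0,0,0],0,0],[[0,0,0],0,0],[[0,0,0],0,0]]}' 12
python3 - <<'E'
from h import *
go((.644,.1508),79.7,.0325)
E
```

```text
time_s: 35.58
eef_pos: [0.4621, 0.2034, 0.0224]
tool_rot: [0.768, 0.641, 0.001, 0.0]
contact_force: [0.7, -0.2, -0.4]
finger_gap: 0.0442
grasp_force: 0.0
time_s: 36.45
eef_pos: [0.4616, 0.2035, 0.0217]
tool_rot: [0.768, 0.641, 0.0, 0.0]
contact_force: [0.4, 1.1, 4.1]
finger_gap: 0.02
grasp_force: 11.9
pos [0.4616 0.2035 0.0217] yaw 79.71 turn 0.0 units now [-0.481  4.723 -0.267] units after turn [-0.48   4.723 -0.27 ] F [0.4 1.1 4.1] gap 0.02 grip 11.9 t 36.45
```

```bash
python3 -m pendant '{"moves":[[[0,0,-0.2],0,0],[[0,0,-0.5],0,0],[[0,0,-0.6],0,0],[[0,0,-0.5],0,0],[[0,0,-0.2],0,0],[[-0.02,0.2,0],0,0],[[-0.05,0.5,0],0,0],[[-0.07,0.7,0],0,0],[[-0.07,0.7,0],0,0],[[-0.07,0.7,0],0,0],[[-0.07,0.7,0],0,0],[[-0.07,0.6,0],0,0]]}'
python3 -m pendant '{"moves":[[[-0.04,0.4,0],0,0],[[-0.02,0.2,0],0,0],[[0,0.02,0],0,0],[[0,0,0],0,0],[[0,0,0],0,0]]}'
python3 - <<'E'
from h import *
np.set_printoptions(precision=4,suppress=True)
go((.644,.1508),79.7,.0325)
im=snap("wrist");m=ctrl.camera_model("wrist")
g=cv2.cvtColor(im,cv2.COLOR_RGB2HSV);
d=((g[:,:,2]>110)&(g[:,:,1]<40)).astype(np.uint8);d[:, :235]=0;d[:,290:]=0;d[:215]=0;d[280:]=0
print(cv2.connectedComponentsWithStats(d)[2:])
print(proj(m,[*ctrl.observe()["eef_pos"][:2],ctrl.observe()["eef_pos"][2]+.036]))
E
```

```text
time_s: 37.95
eef_pos: [0.6201, 0.1567, 0.0995]
tool_rot: [0.768, 0.641, -0.001, -0.001]
contact_force: [0.3, -0.2, 0.4]
finger_gap: 0.0203
grasp_force: 11.9
time_s: 38.58
eef_pos: [0.6432, 0.151, 0.1014]
tool_rot: [0.768, 0.641, -0.0, -0.0]
contact_force: [-0.3, -0.8, -0.3]
finger_gap: 0.0204
grasp_force: 11.9
pos [0.6432 0.151  0.1014] yaw 79.73 turn 0.0 units now [-0.001  0.022  1.724] units after turn [-0.001  0.022  1.724] F [-0.3 -0.8 -0.3] gap 0.0204 grip 11.9 t 38.575
(array([[     0,      0,    512,    384, 195158],
       [   235,    215,     10,     48,    227],
       [   273,    215,     17,     58,    364],
       [   250,    238,     31,     38,    816],
       [   241,    277,      4,      3,      6],
       [   245,    277,     22,      3,     37]], dtype=int32), array([[255.4304, 191.0817],
       [237.5551, 231.3656],
       [284.5852, 231.8929],
       [264.3554, 257.848 ],
       [242.3333, 277.8333],
       [253.5946, 278.5135]]))
[258.725  270.1615]
```

```bash
python3 -m pendant '{"moves":[[[0,0.02,0.2],0,0],[[0,0,0.45],0,0],[[0,0,0.4],0,0],[[0,0,0.15],0,0],[[0,0,0.1],0,0],[[0,0,0.1],0,0],[[0,0,0.1],0,0],[[0,0,0],0,0]]}'
python3 -m pendant '{"moves":[[[0,0,0.05],0,0],[[0,0,0.05],0,0],[[0,0,0.05],0,0],[[0,0,0.02],0,0],[[0,0,0],0,0]]}'
```

```text
time_s: 39.62
eef_pos: [0.6443, 0.1506, 0.0413]
tool_rot: [0.768, 0.641, -0.0, -0.0]
contact_force: [-0.7, 0.5, -1.3]
finger_gap: 0.0203
grasp_force: 11.9
time_s: 40.25
eef_pos: [0.6445, 0.1507, 0.0349]
tool_rot: [0.768, 0.641, 0.0, 0.0]
contact_force: [-0.3, -0.0, 1.9]
finger_gap: 0.0202
grasp_force: 12.0
```

```bash
python3 -m pendant '{"moves":[[[0,0,0.02],0,0],[[0,0,0.02],0,0],[[0,0,0.02],0,0],[[0,0,0],0,0]]}' 4
```

```text
time_s: 40.75
eef_pos: [0.6443, 0.1508, 0.0329]
tool_rot: [0.768, 0.641, 0.0, -0.0]
contact_force: [-3.5, 0.7, 5.8]
finger_gap: 0.021
grasp_force: 4.2
```

Contact with the floor at the expected height. I'll release, rise straight up and look.

```bash
python3 -m pendant '{"moves":[[[0,0,0],0,24],[[0,0,0],0,30],[[0,0,0],0,36],[[0,0,0],0,36],[[0,0,0],0,36],[[0,0,-0.2],0,36],[[0,0,-0.6],0,36],[[0,0,-0.8],0,36],[[0,0,-0.8],0,36],[[-0.5,-0.2,-0.8],0,36],[[-0.8,-0.3,-0.5],0,36],[[-0.8,-0.3,-0.2],0,36]]}' 5
python3 -m pendant '{"moves":[[[0,0,0],0,36],[[0,0,0],0,36]]}' 5
python3 - <<'E'
from h import *
np.set_printoptions(precision=4,suppress=True)
m=ctrl.camera_model("wrist");im=snap("wrist");cv2.imwrite("pics/w12.png",cv2.resize(im[:300,:,::-1],None,fx=1.55,fy=1.55))
b=proj(m,[.644,.1508,.069]);print("expected bottle top px",b*1.55)
for n in("other_bottle","pen"):
    for c in("side",):
        snap(c);r=ctrl.search_frame(c,n);print(n,[(d["point"],d["confidence"]) for d in r[:1]])
E
```

```text
time_s: 42.25
eef_pos: [0.5985, 0.0731, 0.1911]
tool_rot: [0.768, 0.641, 0.001, 0.001]
contact_force: [0.2, -0.3, 0.1]
finger_gap: 0.0361
grasp_force: 0.0
time_s: 42.5
eef_pos: [0.5982, 0.074, 0.1885]
tool_rot: [0.768, 0.641, 0.0, 0.0]
contact_force: [0.5, 0.9, 0.3]
finger_gap: 0.036
grasp_force: 0.0
expected bottle top px [458.1189 139.7492]
other_bottle [([252.3, 269.6], 0.51)]
pen [([226.0, 301.9], 0.83)]
```

View pics/w12.png

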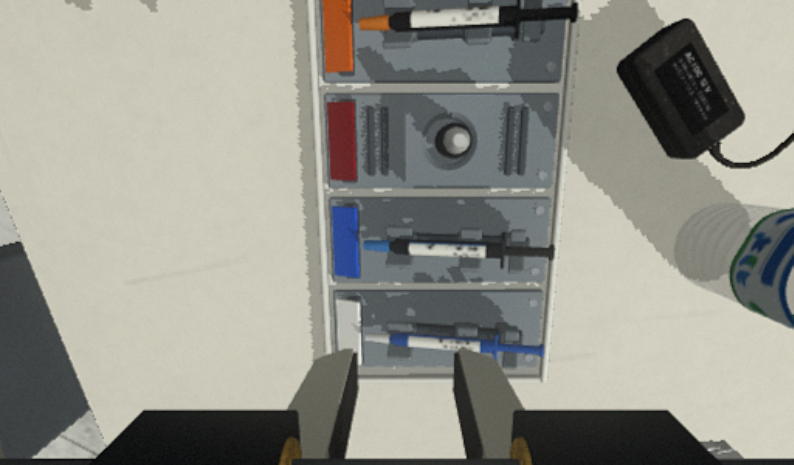

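The bottle stands upright in the well, with its cap at (456,139) against (458,140) expected. All three syringes lie in the lanes of their own colour, and the bystanders are unmoved.

```bash
python3 -c "
from station import ctrl
print(ctrl.hand_in())"
```

```text
the job is handed in; nothing more can be done
None
```

The job is handed in at about 43 s of the 102 s allowed: by the last wrist picture all three syringes lie in the cradles of their cap colours and the bond bottle stands upright in the well, and the other bottle and the pen were not touched.

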